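Overhang the brass blank above the inspection mirror

TASK

On the black granite ledge, push the brass blank with the fingertips along the steel rail towards the end where the mirror lies, until about 30 mm of it sticks out past the granite's end so that its edge shows in the mirror. Only push it: keep it lying flat and in line with the rail, never pick it up, and leave it resting there. Leave the silver blank, the V-block and the gauges where they are, and do not touch the mirror.

Things in the scene. Friction and masses are not known exactly. Their poses are not given: they have to be found in the camera images.
- granite: Black granite surface plate (the ledge), fixed on the bench: 190 mm along its x, 300 mm along its y, flat top 50 mm above its origin. Origin: centre of its underside. Along its middle (x = 0), over the full length in y, runs a fixed steel guide rail 10 mm wide that stands 8 mm above the top; one blank lies on each side of it. The ends of the ledge are at y = +150 and -150 mm.
- brass_blank: Loose yellow brass plate, 60 mm along its x, 90 mm along its y, 6 mm thick, about 0.26 kg (varies by 30 percent), flat on the granite on either side of the rail, long side nearly parallel to the rail. Origin: centre of its underside. It slides on the granite when pushed at its rear short edge; it tips off if its centre passes the granite's end.
- steel_blank: Loose silver-coloured plate of the same size as the brass one, flat on the granite on the other side of the rail; not to be moved. Origin: centre of its underside.
- mirror: Flat inspection mirror, pale blue-grey glass in a black base, 140 mm x 50 mm, 19 mm high, fixed on the bench just beyond one end of the granite (its middle 35 mm past that end, on the +y or -y side of the granite). It shows which end to use. Origin: centre of its underside.
- rest_pad: Orange rubber rest pad, 140 mm x 50 mm, 19 mm high, fixed on the bench beyond the other end of the granite. Origin: centre of its underside.
- v_block: Loose steel V-block, 50 x 45 x 42 mm high, on the bench along the far long side of the granite. Origin: centre of its underside.
- ring_gauge: Loose steel ring gauge, 60 mm across, 32 mm bore, 22 mm high, on the bench along the far long side of the granite. Origin: centre of its underside.
- plug_gauge: Loose dark steel plug gauge standing upright, 36 mm diameter foot, 85 mm tall, on the bench along the far long side of the granite. Origin: centre of its underside.
There are look-alikes about, which are no part of the job. Of the things like the brass_blank, leave any that is brown; of the rest the larger one is meant.

How it is judged (in metres and radians):
At the end, for the whole second after the job is handed in: The brass blank rests still and flat on the granite (within 4 mm of its top, tilt under 0.06 rad), within 0.15 rad of the rail, 22 to 38 mm of it past the end above the mirror; the silver blank is within 6 mm and the V-block and gauges within 10 mm of where they began (((y of mirror in the frame of granite above 0 m and y of brass_blank in the frame of granite between 0.127 and 0.143 m) or (y of mirror in the frame of granite below 0 m and y of brass_blank in the frame of granite between -0.143 and -0.127 m)) and angle between the y axis of brass_blank and the y axis of granite, either way round below 0.15 rad and angle between brass_blank's own z axis and vertical below 0.06 rad and z of brass_blank in the frame of granite between 0.046 and 0.054 m and linear speed of brass_blank below 0.01 m/s and distance of steel_blank from where it was at the start of the episode below 0.006 m and distance of each of v_block, ring_gauge, plug_gauge from where it was at the start of the episode below 0.01 m); the robot touches nothing.
It fails at once if the brass blank is lifted off the granite (z of brass_blank in the frame of granite above 0.056 m).
It fails at once if the brass blank is tipped up or falls off the ledge (angle between brass_blank's own z axis and vertical above 0.12 rad).
It fails at once if the silver blank is moved by more than 6 mm (distance of steel_blank from where it was at the start of the episode above 0.006 m).
It fails at once if a gauge or the V-block is moved by more than 10 mm (distance of any of v_block, ring_gauge, plug_gauge from where it was at the start of the episode above 0.01 m).
It fails at once if the robot touches the mirror (contact force between any of the fingers, the arm and mirror above 1 N).
It also fails if it takes over 35 s, if anything falls off the work surface, if the arm or the gripper's body presses on something with over 40 N, if the wrist force passes 120 N, or if a joint passes its speed limit or range.

ROBOT

A 6-joint arm with a two-finger parallel gripper is mounted at the origin on the work surface. World frame = base frame: x ahead of the robot, y to its left, z up, the work surface at z = 0. Lengths are in m, angles in degrees, forces in N, time in s.
With the tool pointing down it reaches from about 0.425 to 0.95 m from the base axis. Payload 3.5 kg.
Tool frame: the origin (TCP) lies at the very end of the fingers, on their centre line; the grasp point (between the pads) lies 19 mm behind it; x points along the fingers, y is the direction in which the jaws open and shut, and the axes are right-handed (so a half turn about x gives the same grasp; the last joint's range is limited). The gripper opens to 85 mm and grips with 20 to 120 N. Pads are 22 mm wide; open, the fingers measure 114 mm over their backs; the gripper's body (76 mm by 85 mm) begins 54 mm behind the grasp point. The pads swing forward as they close: fully open they stand 13 mm farther back than shut.
Start: joints at [66.005, 16.404, 90.338, -0, 73.258, -8.594], TCP at [0.179, 0.651, 0.231] pointing down, gripper open.
Joint ranges: [-158.93, 158.93], [-51.34, 127.21], [12.03, 142.37], [-87.48, 267.48], [13.55, 161.25], [-162.69, 162.69]. Speed limits (degrees/s): [159.86, 159.86, 180, 180, 180, 180].

INTERFACE

Orientations are given as [roll, pitch, yaw] about the fixed x, y, z axes, in that order (R = Rz(yaw) Ry(pitch) Rx(roll)).
In Python, from bench import * gives the robot as it stands.
- The arm moves only by the shell command python3 -m handwheel 'ROWS' [FORCE]. ROWS is JSON, a list of rows, each an object of numbers: "x", "y", "z": the shift along the world's x, y, z in cm; "ax", "ay", "az": the turn, a rotation vector about the world's x, y, z in rad; "fingers": the closure in counts, from 0 (fully open) to 255 (shut). In form: [{"x": .., "y": .., "z": .., "ax": .., "ay": .., "az": .., "fingers": ..}, ...]. A call has 1 to 12 rows; each row is the pose to reach, as a shift and turn from the pose commanded when the call began; what a row does not reach only later rows make up. A row lasts 1/8 s, in which the tool goes at most 62.5 mm and 10.7 degrees, less where a joint would pass 70% of its speed; a pose out of reach is approached as far as the arm can. A call with a gripper value outside its range is refused whole. The fingers move at their own pace and stop on an object; FORCE is the grip in N (left out, the last holds). Time passes only in rows, so rows that repeat a pose let the fingers close. It gives the time, the measured TCP pose, the force and the opening at its end, in the units of the state.
- get_state(): the state, without advancing time (a new reading comes with each control period).
- grab_frame(name): name is "scene" or "top" or "wrist"; returns a dict with "frame" (400x640x3 uint8, red, green, blue), "fx", "fy", "cx", "cy" (pixels), "extrinsics" (4x4, takes a point from camera to world coordinates); the wrist camera has in their place "tool_from_camera" (4x4, takes a point from camera to tool coordinates, whose origin is the TCP and whose axes are the tool frame's). Camera axes: x right, y down, z forward; pixel columns grow to the right and rows downward; lengths in m; the calibration is good to about 2 mm. The wrist camera is an equidistant fisheye: a pixel r from the principal point sees the ray r / f radians off the axis. A picture is of the moment at which its call begins: read the wrist's pose just before it. There is no depth.
- sign_off(): hands the job in, once; it reports no verdict.
Trained networks look in the newest picture that a camera, given by its name, has taken for a name from the list of things; names that differ only in an ending like _2 or _b are one class to them, and where a whole thing is asked for, a point or a joint stands for the part that bears it (a point fixed in the world has none). Each returns a list of dicts, best first, with "conf" (0 to 1); they miss things now and then, are a little off and sometimes report something else, mostly with a low value. They report only what shows in the picture. A call takes as long as a camera call. They do not tell look-alikes from the thing itself.
- look_for(camera, target): "location" ([x, y, z] in m, in world coordinates, good to about 4 mm: the middle of the surface that is visible of it).
- masks_of(camera, target): "mask" (400x640 bool, what is visible of it).
The state is a dict: "t": time; "qpos": joint angles; "qvel": joint speeds; "effort": joint torques, N m; "ee_pos": TCP position; "tool_rot": TCP orientation; "contact_force": force on the tool from outside, world axes, zero at the start; "ft_torque": the same for the moment, N m; "width": finger opening in m.
Only numpy, scipy, OpenCV 4.12 (cv2) and the standard library are available. Lean on these libraries where they do the work, as an engineer would, in place of code of your own. Each camera call takes 0.05 s, during which the arm holds its last target.

## Working session

There is one attempt and no reset: what is moved stays moved. The work goes in short steps, Python scripts to look and compute and a shell command to move; the robot and the scene stay as the last step left them, time stands still between calls to the robot, and variables do not carry over. Pictures are saved under pics/ and viewed, and the job is handed in when it is done.

```bash
mkdir -p pics; ls; python3 - <<'E'
from bench import *
import cv2
s=get_state(); print(s['t'],s['ee_pos'],s['tool_rot'],s['width'])
for c in ['scene','top']:
    g=grab_frame(c); cv2.imwrite(f'pics/{c}0.png',g['frame'][:,:,::-1])
    print(c,g['fx'],g['cx'],g['cy'],g['extrinsics'])
    for n in ['granite','brass_blank','steel_blank','mirror','rest_pad','v_block','ring_gauge','plug_gauge']:
        print(n,[(d['location'],d['conf']) for d in look_for(c,n)])
print(get_state()['t'])
E
```

```text
pics
0.0 [0.1789592  0.65017513 0.22992252] [ -98.47207673   89.86448499 -113.87226046] 0.08523056704500959
scene 406.0330423194692 309.9493730691258 199.35934360660428 [[-0.86040244  0.29859646 -0.41297434  0.85584123]
 [ 0.50922551  0.47206127 -0.71961625  0.49283773]
 [-0.01992567 -0.82945664 -0.5582156   0.44177931]
 [ 0.          0.          0.          1.        ]]
granite [([0.5761, 0.1224, 0.0507], 0.74)]
brass_blank [([0.3797, 0.0333, 0.0024], 0.91), ([0.5995, 0.0429, 0.0564], 0.76), ([0.8272, 0.0886, 0.007], 0.6)]
steel_blank []
mirror [([0.562, -0.1597, 0.0222], 0.75)]
rest_pad [([0.5703, 0.2352, 0.0167], 0.87)]
v_block [([0.6964, -0.0374, 0.0301], 0.9)]
ring_gauge [([0.7077, 0.1287, 0.0242], 0.7)]
plug_gauge [([0.7011, 0.0547, 0.0335], 0.68), ([0.6998, -0.0388, 0.0294], 0.51)]
top 437.41019121992247 323.3776852452647 203.49467103820484 [[ 0.02241878 -0.99885788  0.04219393  0.55896466]
 [-0.99959836 -0.02312725 -0.0163783   0.03751259]
 [ 0.01733542 -0.04180981 -0.99897519  0.80370862]
 [ 0.          0.          0.          1.        ]]
granite [([0.5543, 0.0711, 0.0471], 0.83)]
brass_blank [([0.5927, 0.0328, 0.0538], 0.97), ([0.3765, 0.0274, 0.0018], 0.65), ([0.8314, 0.0823, 0.0068], 0.62), ([0.5119, 0.013, 0.0569], 0.2)]
steel_blank [([0.5144, 0.013, 0.0558], 0.88)]
mirror [([0.5474, -0.1397, 0.0194], 0.82)]
rest_pad [([0.5565, 0.2347, 0.0195], 0.72)]
v_block [([0.6882, -0.0629, 0.0301], 0.56)]
ring_gauge [([0.699, 0.1166, 0.024], 0.6)]
plug_gauge [([0.6936, 0.0402, 0.0384], 0.88)]
0.9
```

View pics/top0.png

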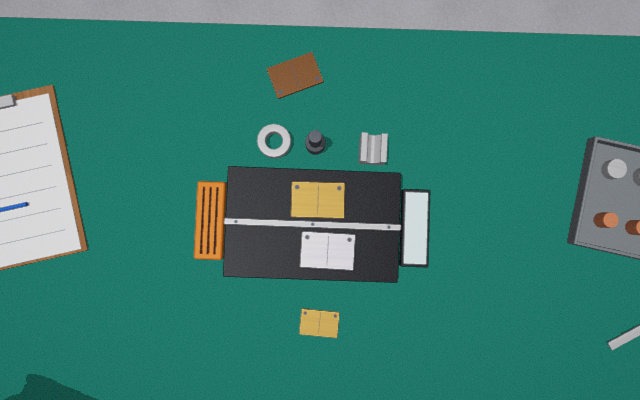

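View pics/scene0.png

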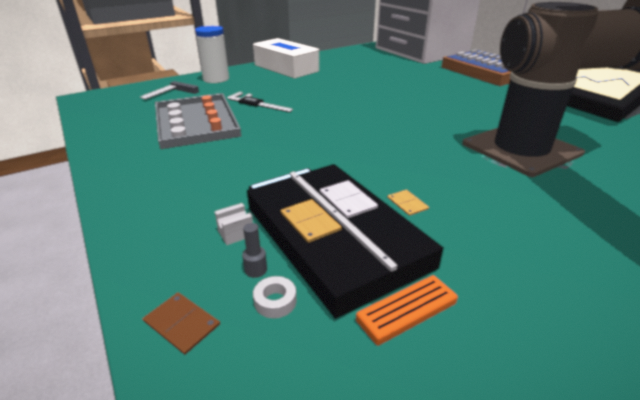

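```bash
cat > h.py <<'E'
from bench import *
import numpy as np, cv2
def proj(g,px,z):
    E=g['extrinsics'];px=np.asarray(px,float)
    d=np.c_[(px[:,0]-g['cx'])/g['fx'],(px[:,1]-g['cy'])/g['fy'],np.ones(len(px))]@E[:3,:3].T
    o=E[:3,3]; return o+d*((z-o[2])/d[:,2])[:,None]
def rect(g,m,z):
    k,l,s,c=cv2.connectedComponentsWithStats(m.astype(np.uint8)); i=1+np.argmax(s[1:,4]); m=(l==i)
    c=max(cv2.findContours(m.astype(np.uint8),0,1)[0],key=len)[:,0]
    P=proj(g,c,z)[:,:2]
    r=cv2.minAreaRect((P*1000).astype(np.float32)); return r, cv2.boxPoints(r)
E
python3 - <<'E'
from h import *
g=grab_frame('top'); f=g['frame']
for n,z in [('brass_blank',.056),('steel_blank',.056),('granite',.05),('mirror',.019),('plug_gauge',.085),('v_block',.042),('ring_gauge',.022)]:
    for d in masks_of('top',n)[:3]:
        r,b=rect(g,d['mask'],z); print(n,round(d['conf'],2),np.round(r[0],1),np.round(r[1],1),round(r[2],1),np.round(b).tolist())
h=cv2.cvtColor(f,cv2.COLOR_RGB2HSV)
print('brass colour')
m=((h[...,0]>15)&(h[...,0]<30)&(h[...,1]>100)&(h[...,2]>100)); m[:170]=0;m[222:]=0;m[:,:280]=0;m[:,410:]=0
m=cv2.morphologyEx(m.astype(np.uint8),cv2.MORPH_CLOSE,np.ones((5,5)))
r,b=rect(g,m,.056);print(r,b)
m=f.max(2)<60; m=cv2.morphologyEx(m.astype(np.uint8),cv2.MORPH_CLOSE,np.ones((3,3)))
# granite ends along rows
for row in (180,190,200,210,260): 
    xs=np.where(f[row,:,:].max(1)<60)[0]; xs=xs[(xs>215)&(xs<415)]; print(row,xs.min(),xs.max(),f[row,392:406].max(1))
E
python3 - <<'E'
import cv2
i=cv2.imread('pics/top0.png')[130:290,190:440]; cv2.imwrite('pics/crop.png',cv2.resize(i,None,fx=3.2,fy=3.2,interpolation=cv2.INTER_CUBIC))
E
```

```text
brass_blank 0.74 [811.   79.5] [59.6 85.1] 22.2 [[767.0, 108.0], [800.0, 29.0], [855.0, 51.0], [823.0, 130.0]]
brass_blank 0.66 [388.7  28.2] [64.6 43.5] 85.6 [[364.0, -2.0], [408.0, -6.0], [413.0, 59.0], [369.0, 62.0]]
brass_blank 0.61 [598.   35.2] [89.8 61.8] 89.2 [[566.0, -9.0], [628.0, -10.0], [630.0, 80.0], [568.0, 81.0]]
steel_blank 0.98 [511.   16.8] [90.  60.2] 87.7 [[479.0, -27.0], [539.0, -29.0], [543.0, 61.0], [483.0, 63.0]]
granite 0.58 [556.1  43.4] [303.3 191.5] 89.2 [[458.0, -107.0], [650.0, -110.0], [654.0, 194.0], [463.0, 196.0]]
mirror 0.58 [ 552.8 -140. ] [ 52.5 139.4] 89.2 [[483.0, -165.0], [622.0, -167.0], [623.0, -115.0], [483.0, -113.0]]
v_block 0.92 [690.6 -59. ] [52.9 47.5] 0.9 [[664.0, -36.0], [665.0, -83.0], [717.0, -82.0], [717.0, -35.0]]
ring_gauge 0.93 [702.9 115.7] [59. 57.] 28.0 [[663.0, 127.0], [690.0, 77.0], [742.0, 104.0], [716.0, 155.0]]
brass colour
((597.246337890625, 35.819637298583984), (91.2517318725586, 61.19635009765625), 89.73458862304688) [[566.43713   -9.664001]
 [627.6328    -9.947479]
 [628.05554   81.303276]
 [566.85986   81.586754]]
180 271 400 [ 57  54  55  50  50  52  52  44  56  85  93 125 125 122]
190 227 414 [52 49 54 50 47 53 54 51 39 49 25 42 59 62]
200 226 403 [ 50  55  51  54  51  46  52  53  49  41  33  47  76 147]
210 216 403 [ 50  49  48  50  52  51  52  42  48  19  26  57 100 180]
260 355 401 [ 53  50  47  53  54  55  33  29  25  44  62 136 222 221]
```

View pics/crop.png

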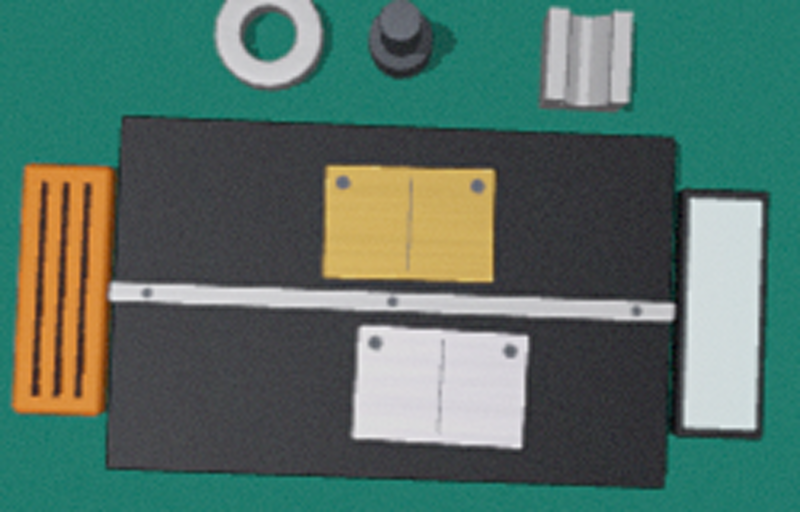

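```bash
python3 - <<'E'
from bench import *
import numpy as np
from scipy.spatial.transform import Rotation as R
s=get_state(); r=R.from_euler('xyz',s['tool_rot'],degrees=True); print(r.as_matrix().round(4),s['t'],s['qpos'])
p=s['ee_pos']
for a in (-.8,179.2):
    yj=np.array([np.cos(np.radians(a)),np.sin(np.radians(a)),0]); x=np.array([0,0,-1.]); T=R.from_matrix(np.c_[x,yj,np.cross(x,yj)])
    print(a,(T*r.inv()).as_rotvec())
print((np.array([.5985,.108,.15])-p)*100)
E
```

```text
[[-0.      0.2655  0.9641]
 [-0.      0.9641 -0.2655]
 [-1.     -0.      0.    ]] 1.3 [ 6.60069103e+01  1.64037392e+01  9.03392644e+01 -7.25850393e-04
  7.32592504e+01 -8.59565064e+00]
-0.8 [ 3.15634663e-05 -3.10775084e-05 -1.31602660e+00]
179.2 [3.33209398e-05 3.38419782e-05 1.82556605e+00]
[ 41.93002845 -54.27516792  -8.13158126]
```

```bash
python3 -m handwheel '[{"x":4,"y":-5,"z":0,"az":-0.12,"fingers":255},{"x":8,"y":-10,"z":0,"az":-0.25,"fingers":255},{"x":12,"y":-15,"z":-1,"az":-0.4,"fingers":255},{"x":16,"y":-20,"z":-2,"az":-0.55,"fingers":255},{"x":20,"y":-25,"z":-3,"az":-0.7,"fingers":255},{"x":24,"y":-30,"z":-4,"az":-0.85,"fingers":255},{"x":28,"y":-36,"z":-5,"az":-1.0,"fingers":255},{"x":32,"y":-41,"z":-6,"az":-1.15,"fingers":255},{"x":36,"y":-46,"z":-7,"az":-1.316,"fingers":255},{"x":39,"y":-50.5,"z":-8,"az":-1.316,"fingers":255},{"x":41.9,"y":-54,"z":-8,"az":-1.316,"fingers":255},{"x":41.9,"y":-54,"z":-8,"az":-1.316,"fingers":255}]'
python3 - <<'E'
from h import *
s=get_state();print(s['t'],s['ee_pos'],s['tool_rot'],s['width'],s['contact_force'])
for c in ('top','wrist'): cv2.imwrite(f'pics/{c}1.png',grab_frame(c)['frame'][:,:,::-1])
E
```

```text
1.3 [0.17919972 0.65075168 0.23131581] [-81.45690316  89.99764129 -96.85413311] 0.08559421043464621 [ 0.56697625 -0.5172497  -0.4616197 ]invalid input
```

View pics/top1.png

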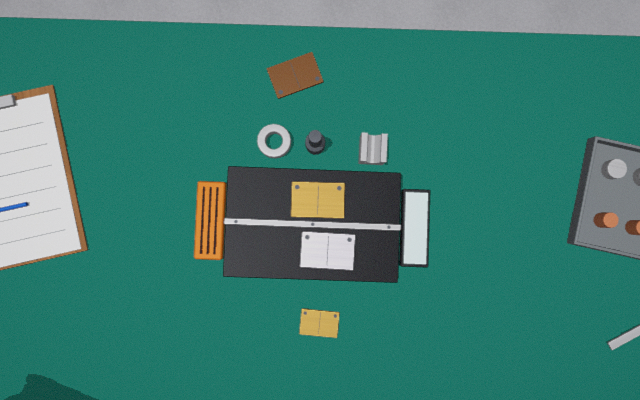

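View pics/wrist1.png

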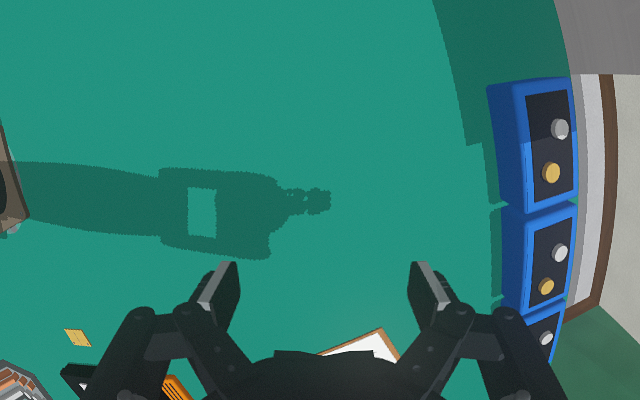

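The call was refused and nothing moved. The rows left out ax and ay, so I'll send the same move with every key filled in.

```bash
python3 -m handwheel '[{"x":4,"y":-5,"z":0,"ax":0,"ay":0,"az":-0.12,"fingers":255},{"x":8,"y":-10,"z":0,"ax":0,"ay":0,"az":-0.25,"fingers":255},{"x":12,"y":-15,"z":-1,"ax":0,"ay":0,"az":-0.4,"fingers":255},{"x":16,"y":-20,"z":-2,"ax":0,"ay":0,"az":-0.55,"fingers":255},{"x":20,"y":-25,"z":-3,"ax":0,"ay":0,"az":-0.7,"fingers":255},{"x":24,"y":-30,"z":-4,"ax":0,"ay":0,"az":-0.85,"fingers":255},{"x":28,"y":-36,"z":-5,"ax":0,"ay":0,"az":-1.0,"fingers":255},{"x":32,"y":-41,"z":-6,"ax":0,"ay":0,"az":-1.15,"fingers":255},{"x":36,"y":-46,"z":-7,"ax":0,"ay":0,"az":-1.316,"fingers":255},{"x":39,"y":-50.5,"z":-8,"ax":0,"ay":0,"az":-1.316,"fingers":255},{"x":41.9,"y":-54,"z":-8,"ax":0,"ay":0,"az":-1.316,"fingers":255},{"x":41.9,"y":-54,"z":-8,"ax":0,"ay":0,"az":-1.316,"fingers":255}]'
python3 - <<'E'
from h import *
s=get_state();print(s['t'],s['ee_pos'],s['tool_rot'],s['width'],s['contact_force'])
for c in ('top','wrist'): cv2.imwrite(f'pics/{c}2.png',grab_frame(c)['frame'][:,:,::-1])
E
```

```text
t: 2.9
ee_pos: [0.6003, 0.1072, 0.1512]
tool_rot: [56.9, 90.0, -34.2]
contact_force: [-0.8, 0.7, 0.5]
width: 0.0003
2.9 [0.60033479 0.1071894  0.151184  ] [ 56.90114677  89.95054682 -34.20483749] 0.0003052467052547775 [-0.76364117  0.68057123  0.45973092]
```

View pics/top2.png

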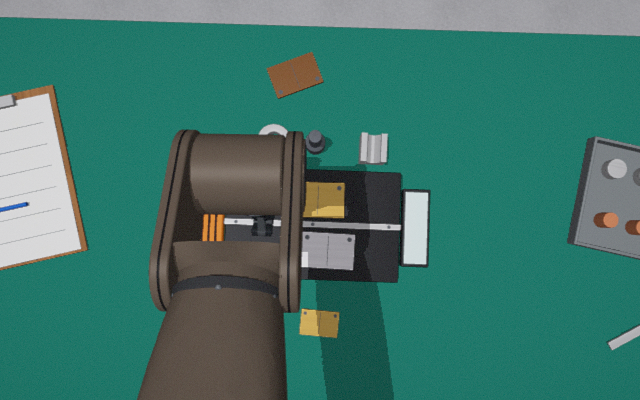

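View pics/wrist2.png

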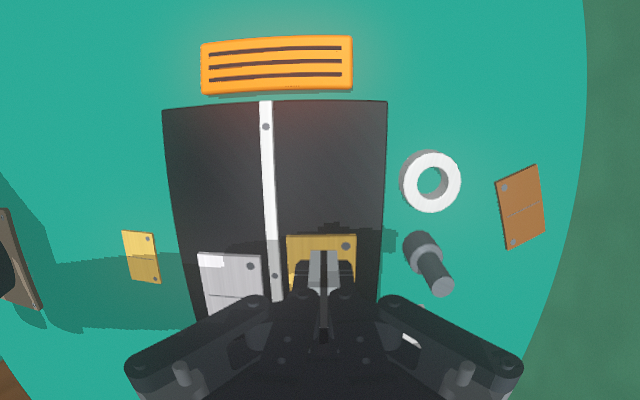

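```bash
python3 -m handwheel '[{"x":-0.1,"y":0,"z":-4,"ax":0,"ay":0,"az":0,"fingers":255},{"x":-0.1,"y":0,"z":-8,"ax":0,"ay":0,"az":0,"fingers":255},{"x":-0.1,"y":0,"z":-9.8,"ax":0,"ay":0,"az":0,"fingers":255},{"x":-0.1,"y":0,"z":-9.8,"ax":0,"ay":0,"az":0,"fingers":255},{"x":-0.1,"y":-0.6,"z":-9.8,"ax":0,"ay":0,"az":0,"fingers":255},{"x":-0.1,"y":-1.2,"z":-9.8,"ax":0,"ay":0,"az":0,"fingers":255},{"x":-0.1,"y":-1.8,"z":-9.8,"ax":0,"ay":0,"az":0,"fingers":255},{"x":-0.1,"y":-2.4,"z":-9.8,"ax":0,"ay":0,"az":0,"fingers":255},{"x":-0.1,"y":-3.0,"z":-9.8,"ax":0,"ay":0,"az":0,"fingers":255}]'
python3 - <<'E'
from h import *
s=get_state();print(s['t'],s['ee_pos'],s['contact_force'])
for c in ('scene','wrist'): cv2.imwrite(f'pics/{c}3.png',grab_frame(c)['frame'][:,:,::-1])
E
```

```text
t: 4.12
ee_pos: [0.5977, 0.0806, 0.0539]
tool_rot: [124.1, 89.9, 33.3]
contact_force: [-0.3, 1.7, 1.7]
width: -0.0002
4.125 [0.59766945 0.08060133 0.05392116] [-0.25291071  1.71769493  1.69784737]
```

View pics/scene3.png

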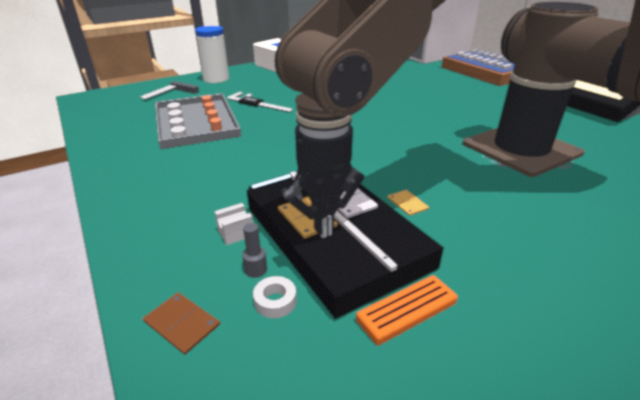

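View pics/wrist3.png

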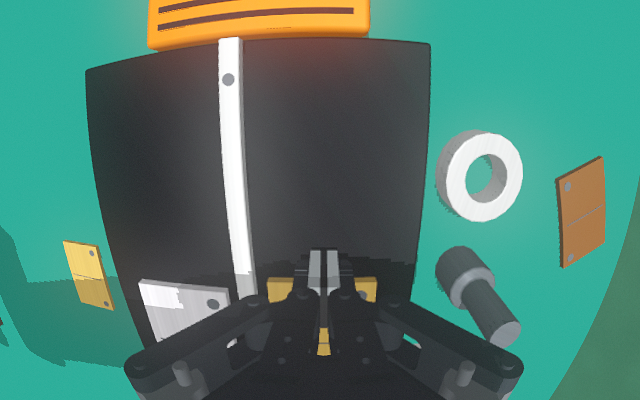

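```bash
python3 -m handwheel '[{"x":0,"y":-0.8,"z":0,"ax":0,"ay":0,"az":0,"fingers":255},{"x":0,"y":-1.6,"z":0,"ax":0,"ay":0,"az":0,"fingers":255},{"x":0,"y":-2.4,"z":0,"ax":0,"ay":0,"az":0,"fingers":255},{"x":-0.1,"y":-3.2,"z":0,"ax":0,"ay":0,"az":0,"fingers":255},{"x":-0.1,"y":-4.0,"z":0,"ax":0,"ay":0,"az":0,"fingers":255}]'
python3 - <<'E'
from h import *
s=get_state();print(s['t'],s['ee_pos'],s['contact_force'])
for c in ('scene','wrist','top'): cv2.imwrite(f'pics/{c}4.png',grab_frame(c)['frame'][:,:,::-1])
a=cv2.imread('pics/top4.png')[130:290,190:440];b=cv2.imread('pics/scene4.png')[150:300,200:450]
cv2.imwrite('pics/c4.png',cv2.resize(cv2.vconcat([a,b]),None,fx=1.9,fy=1.9,interpolation=cv2.INTER_CUBIC))
E
```

```text
t: 4.85
ee_pos: [0.5964, 0.0404, 0.0537]
tool_rot: [124.2, 90.0, 33.3]
contact_force: [0.5, 3.8, 5.0]
width: -0.0003
4.85 [0.59642779 0.04035639 0.05370974] [0.53220969 3.83241031 5.00965771]
```

View pics/c4.png

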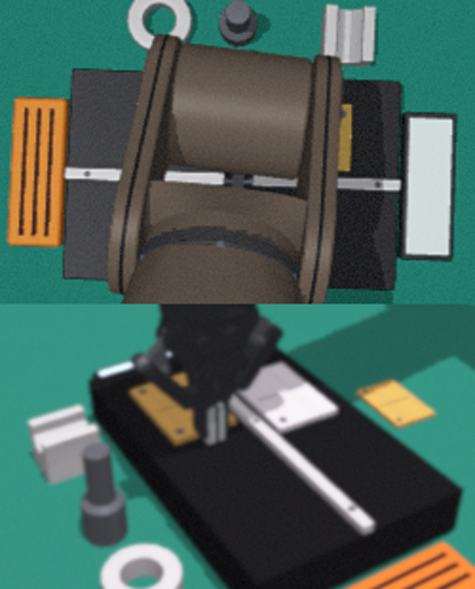

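View pics/wrist4.png

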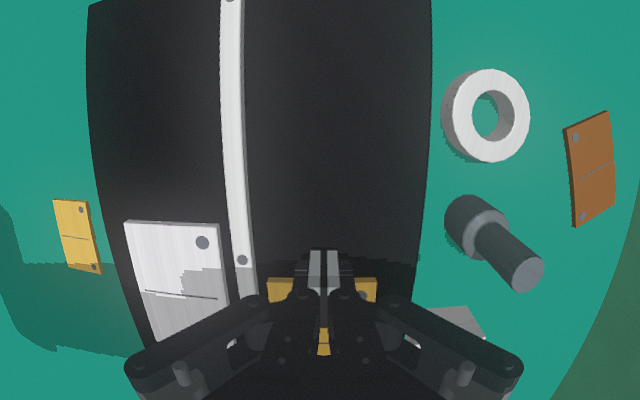

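```bash
cat >> h.py <<'E'
from scipy.spatial.transform import Rotation as R
def wproj(g,s,px,z):
    T=np.eye(4);T[:3,:3]=R.from_euler('xyz',s['tool_rot'],degrees=True).as_matrix();T[:3,3]=s['ee_pos']
    E=T@np.array(g['tool_from_camera']); px=np.asarray(px,float)-[g['cx'],g['cy']]
    r=np.linalg.norm(px,axis=1);th=r/g['fx'];d=np.c_[px/r[:,None]*np.sin(th)[:,None],np.cos(th)]@E[:3,:3].T
    return E[:3,3]+d*((z-E[2,3])/d[:,2])[:,None]
E
python3 - <<'E'
from h import *
s=get_state();g=grab_frame('wrist');f=g['frame']
i=f[230:330,240:410,::-1]; cv2.imwrite('pics/w5.png',cv2.resize(i,None,fx=4.5,fy=4.5,interpolation=cv2.INTER_CUBIC))
print(s['ee_pos'],s['contact_force'])
print('rear edge top', wproj(g,s,[[269,277],[376,277]],.056).round(4))
print('fingertip rear bottom', wproj(g,s,[[311,249],[338,249]],.054).round(4))
g=grab_frame('top');f=g['frame']
for r in (190,200,210): print(f[r,366:385].tolist())
print(proj(g,[[375,185],[375,215],[401,190],[291,190]],.056).round(4), proj(g,[[401,190]],.05))
E
```

```text
[0.59643892 0.03959701 0.05362838] [-0.18067699  0.09022695  3.84633285]
rear edge top [[0.5681 0.0329 0.056 ]
 [0.6253 0.0322 0.056 ]]
fingertip rear bottom [[0.591  0.0487 0.054 ]
 [0.6049 0.0485 0.054 ]]
[[87, 78, 68], [84, 75, 67], [78, 69, 65], [60, 58, 65], [68, 72, 80], [87, 82, 78], [137, 114, 70], [150, 122, 61], [149, 121, 65], [64, 54, 41], [25, 31, 35], [34, 31, 38], [35, 37, 36], [30, 32, 34], [30, 29, 36], [36, 36, 38], [33, 34, 35], [32, 36, 31], [31, 30, 30]]
[[86, 77, 67], [89, 76, 66], [115, 94, 54], [150, 123, 63], [152, 123, 65], [150, 123, 60], [152, 123, 67], [150, 120, 61], [147, 121, 60], [54, 45, 33], [33, 34, 40], [32, 28, 37], [29, 30, 32], [41, 42, 46], [29, 28, 31], [35, 31, 36], [29, 21, 30], [35, 39, 38], [22, 26, 25]]
[[95, 85, 74], [102, 88, 63], [153, 124, 66], [155, 127, 65], [153, 125, 63], [153, 123, 62], [154, 125, 64], [152, 123, 60], [128, 104, 61], [48, 43, 36], [34, 33, 37], [34, 36, 35], [34, 38, 37], [37, 39, 39], [32, 32, 36], [40, 38, 40], [36, 35, 37], [30, 26, 32], [25, 30, 35]]
[[ 0.6244 -0.0627  0.056 ]
 [ 0.5729 -0.0636  0.056 ]
 [ 0.6168 -0.1076  0.056 ]
 [ 0.6124  0.0812  0.056 ]] [[ 0.617306   -0.10878133  0.05      ]]
```

View pics/w5.png

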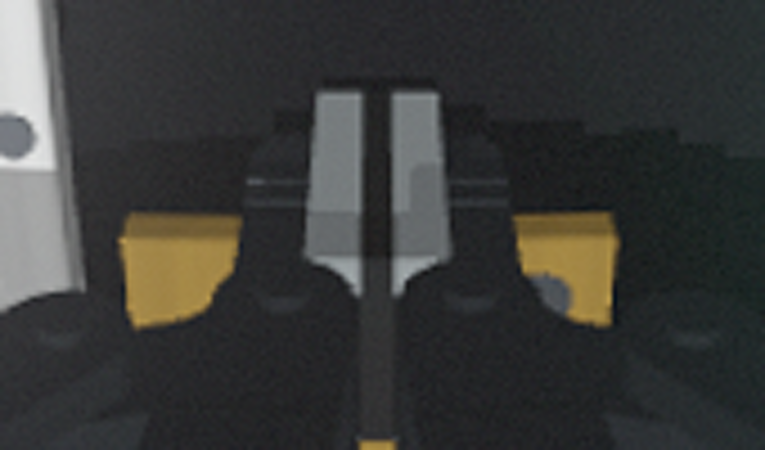

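```bash
python3 - <<'E'
from h import *
g=grab_frame('top'); f=cv2.imread('pics/top0.png').astype(float)[:,:,1]  # green channel
def cross(p,x0): # subpixel half crossing
    t=(p.min()+p.max())/2; 
    for i in range(len(p)-1):
        if (p[i]-t)*(p[i+1]-t)<=0: return x0+i+(t-p[i])/(p[i+1]-p[i])
sm=cv2.GaussianBlur(f,(1,5),0)
L=[];Rr=[]
for r in list(range(172,180))+list(range(268,277)):
    l=cross(sm[r,219:235],219); q=cross(sm[r,394:410],394)
    a=proj(g,[[l,r],[q,r]],.05)
    print(r,round(l,1),round(q,1),a[:,:2].round(4).tolist(), round(a[0,1]-a[1,1],4))
b=cv2.imread('pics/top0.png').astype(float)[:,:,2]
for r in (190,200,210):
    l=cross(b[r,284:298],284); q=cross(b[r,338:352],338); print(r,l,q,proj(g,[[l,r],[q,r]],.056).round(4).tolist())
# mirror
E
```

```text
172 227.0 400.2 [[0.6413, 0.1924], [0.6486, -0.107]] 0.2994
173 227.0 400.5 [[0.6395, 0.1923], [0.6468, -0.1075]] 0.2998
174 227.0 400.9 [[0.6378, 0.1924], [0.6451, -0.1082]] 0.3005
175 226.8 401.3 [[0.6361, 0.1927], [0.6434, -0.109]] 0.3017
176 226.6 401.6 [[0.6343, 0.1929], [0.6417, -0.1095]] 0.3024
177 226.5 401.6 [[0.6326, 0.193], [0.6399, -0.1095]] 0.3025
178 226.5 401.6 [[0.6309, 0.193], [0.6382, -0.1095]] 0.3025
179 226.5 401.4 [[0.6291, 0.193], [0.6364, -0.1092]] 0.3022
268 222.4 398.2 [[0.4766, 0.195], [0.4828, -0.106]] 0.3011
269 222.4 398.2 [[0.4749, 0.195], [0.4811, -0.106]] 0.301
270 222.4 398.1 [[0.4732, 0.1949], [0.4794, -0.1059]] 0.3009
271 222.4 398.1 [[0.4715, 0.1949], [0.4777, -0.1058]] 0.3007
272 222.4 398.0 [[0.4698, 0.1948], [0.476, -0.1058]] 0.3006
273 222.4 398.1 [[0.4681, 0.1947], [0.4742, -0.1059]] 0.3006
274 222.4 398.1 [[0.4664, 0.1947], [0.4725, -0.1059]] 0.3006
275 222.4 398.1 [[0.4647, 0.1946], [0.4708, -0.1059]] 0.3006
276 222.6 398.1 [[0.463, 0.1944], [0.4691, -0.1059]] 0.3003
190 291.0548780487805 343.99285714285713 [[0.6124, 0.0811, 0.056], [0.6145, -0.0096, 0.056]]
200 291.0061728395062 343.6743119266055 [[0.5952, 0.0807, 0.056], [0.5973, -0.0094, 0.056]]
210 290.5 343.6512605042017 [[0.5781, 0.0811, 0.056], [0.5802, -0.0097, 0.056]]
```

```bash
python3 -m handwheel '[{"x":0,"y":-0.8,"z":0.05,"ax":0,"ay":0,"az":0,"fingers":255},{"x":0,"y":-1.6,"z":0.05,"ax":0,"ay":0,"az":0,"fingers":255},{"x":0,"y":-2.4,"z":0.05,"ax":0,"ay":0,"az":0,"fingers":255},{"x":0,"y":-3.2,"z":0.05,"ax":0,"ay":0,"az":0,"fingers":255},{"x":0,"y":-4.0,"z":0.05,"ax":0,"ay":0,"az":0,"fingers":255},{"x":-0.1,"y":-4.8,"z":0.05,"ax":0,"ay":0,"az":0,"fingers":255},{"x":-0.1,"y":-5.6,"z":0.05,"ax":0,"ay":0,"az":0,"fingers":255},{"x":-0.1,"y":-6.3,"z":0.05,"ax":0,"ay":0,"az":0,"fingers":255},{"x":-0.1,"y":-6.8,"z":0.05,"ax":0,"ay":0,"az":0,"fingers":255},{"x":-0.1,"y":-7.2,"z":0.05,"ax":0,"ay":0,"az":0,"fingers":255},{"x":-0.1,"y":-7.2,"z":0.05,"ax":0,"ay":0,"az":0,"fingers":255}]'
python3 - <<'E'
from h import *
s=get_state();print(s['t'],s['ee_pos'],s['contact_force'])
g=grab_frame('wrist');cv2.imwrite('pics/wrist6.png',g['frame'][:,:,::-1])
g=grab_frame('top');cv2.imwrite('pics/top6.png',g['frame'][:,:,::-1])
h=cv2.cvtColor(g['frame'],cv2.COLOR_RGB2HSV);m=((h[...,0]>15)&(h[...,0]<30)&(h[...,1]>100)); m[:160]=0;m[230:]=0;m[:,:345]=0
r,b=rect(g,m,.056);print(b)
E
```

```text
t: 6.52
ee_pos: [0.5952, -0.0317, 0.0538]
tool_rot: [-4.1, 90.0, -94.9]
contact_force: [0.5, -0.6, 0.7]
width: -0.0001
6.525 [ 0.59522405 -0.03169749  0.05379907] [ 0.52908425 -0.56241899  0.7119973 ]
[[ 605.6011 -142.2768]
 [ 605.6011 -142.2768]
 [ 605.6011 -142.2768]
 [ 605.6011 -142.2768]]
```

View pics/top6.png

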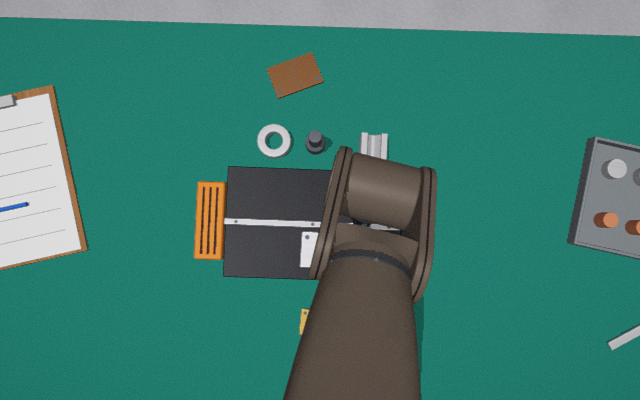

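View pics/wrist6.png

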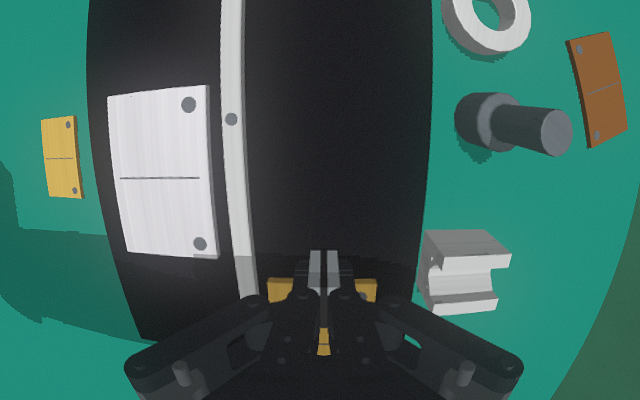

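The arm hides the blank from the top camera, so I'll back off, lift and move clear to look.

```bash
python3 -m handwheel '[{"x":0,"y":1,"z":0,"ax":0,"ay":0,"az":0,"fingers":255},{"x":0,"y":2.5,"z":0,"ax":0,"ay":0,"az":0,"fingers":255},{"x":0,"y":4,"z":3,"ax":0,"ay":0,"az":0,"fingers":255},{"x":0,"y":8,"z":7,"ax":0,"ay":0,"az":0,"fingers":255},{"x":0,"y":13,"z":10,"ax":0,"ay":0,"az":0,"fingers":255},{"x":0,"y":18,"z":10,"ax":0,"ay":0,"az":0,"fingers":255},{"x":0,"y":20,"z":10,"ax":0,"ay":0,"az":0,"fingers":255},{"x":0,"y":20,"z":10,"ax":0,"ay":0,"az":0,"fingers":255}]'
python3 - <<'E'
from h import *
s=get_state();print(s['t'],s['ee_pos'],s['contact_force'])
g=grab_frame('top');cv2.imwrite('pics/top7.png',g['frame'][:,:,::-1])
for n in ('brass_blank','steel_blank','v_block','plug_gauge'):
  for d in masks_of('top',n)[:4]:
    z={'brass_blank':.056,'steel_blank':.056,'v_block':.042}.get(n,.085);r,b=rect(g,d['mask'],z);print(n,d['conf'],r,b.round(1).tolist())
h=cv2.cvtColor(g['frame'],cv2.COLOR_RGB2HSV);m=((h[...,0]>15)&(h[...,0]<30)&(h[...,1]>100)&(h[...,2]>100)); m[:160]=0;m[230:]=0;m[:,:345]=0
m=cv2.morphologyEx(m.astype(np.uint8),cv2.MORPH_CLOSE,np.ones((5,5)))
r,b=rect(g,m,.056);print(r,b)
print(look_for('top','brass_blank'))
g=grab_frame('scene');cv2.imwrite('pics/scene7.png',g['frame'][:,:,::-1])
E
```

```text
t: 7.62
ee_pos: [0.5945, 0.1702, 0.1532]
tool_rot: [-62.5, 89.9, -153.1]
contact_force: [0.3, -0.7, 0.1]
width: 0.0005
7.625 [0.59446432 0.17015198 0.15315709] [ 0.32798944 -0.67986658  0.11055213]
brass_blank 0.65 ((389.46856689453125, 28.093154907226562), (64.39073944091797, 44.253440856933594), 84.21480560302734) [[364.20001220703125, -1.7000000476837158], [408.20001220703125, -6.199999809265137], [414.70001220703125, 57.900001525878906], [370.70001220703125, 62.400001525878906]]
brass_blank 0.6 ((593.7653198242188, -89.55870056152344), (92.40099334716797, 60.27701950073242), 88.1865463256836) [[562.2000122070312, -134.8000030517578], [622.4000244140625, -136.6999969482422], [625.4000244140625, -44.29999923706055], [565.0999755859375, -42.400001525878906]]
brass_blank 0.16 ((696.054931640625, 112.47339630126953), (55.37007522583008, 54.881385803222656), 1.504376769065857) [[667.7000122070312, 139.1999969482422], [669.0999755859375, 84.30000305175781], [724.5, 85.80000305175781], [723.0, 140.60000610351562]]
steel_blank 0.62 ((510.82806396484375, 16.80150604248047), (90.06575012207
[... 665 characters left out ...]
6]]
plug_gauge 0.29 ((682.3701171875, -54.443424224853516), (51.665443420410156, 46.48991775512695), 1.0893787145614624) [[656.0999755859375, -31.700000762939453], [657.0, -78.19999694824219], [708.5999755859375, -77.19999694824219], [707.7999877929688, -30.700000762939453]]
((593.8154907226562, -87.72505950927734), (90.06810760498047, 60.9282341003418), 87.8858871459961) [[ 561.7108   -131.60464 ]
 [ 622.59753  -133.85228 ]
 [ 625.92017   -43.845474]
 [ 565.03345   -41.59784 ]]
[{'location': [0.826, 0.0838, 0.0062], 'conf': 0.97}, {'location': [0.5918, -0.0904, 0.0539], 'conf': 0.63}, {'location': [0.3753, 0.0332, 0.0033], 'conf': 0.57}, {'location': [0.6883, -0.0635, 0.0315], 'conf': 0.5}]
```

View pics/top7.png

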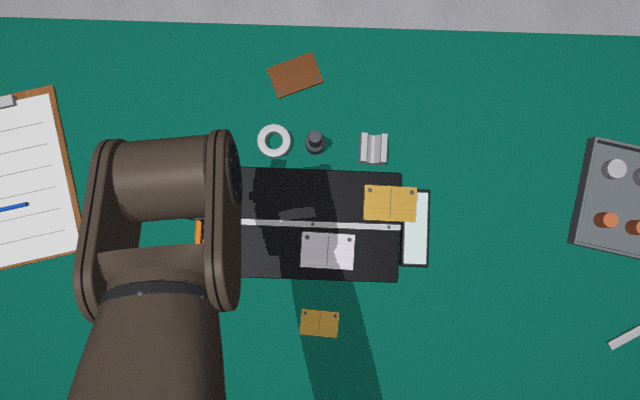

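View pics/scene7.png

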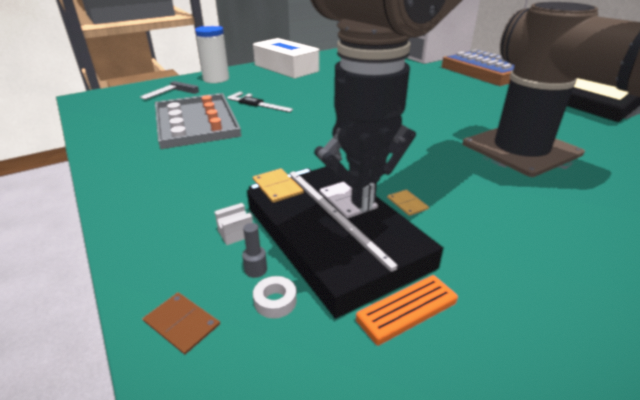

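```bash
python3 - <<'E'
from h import *
g=grab_frame('top'); f=g['frame'].astype(float)
def cross(p,x0):
    t=(p.min()+p.max())/2
    for i in range(len(p)-1):
        if (p[i]-t)*(p[i+1]-t)<=0: return x0+i+(t-p[i])/(p[i+1]-p[i])
for r in (189,193,197,202,206,210,214):
    l=cross(f[r,358:370,0],358)
    bl=f[r,410:424,2]; rr=cross(f[r,410:424,0]-2*0,410)
    print(r,l,rr,proj(g,[[l,r],[rr,r]],.056)[:,1])
print(f[200,410:424].tolist())
i=g['frame'][165:285,340:440,::-1];cv2.imwrite('pics/c8.png',cv2.resize(i,None,fx=5,fy=5,interpolation=cv2.INTER_CUBIC))
E
```

```text
189 364.0060975609756 416.7155172413793 [-0.04391022 -0.13470023]
193 363.94444444444446 413.5 [-0.04393175 -0.12924564]
197 363.8538461538462 416.2857142857143 [-0.04390356 -0.13414451]
202 363.3607594936709 416.625 [-0.04321629 -0.1348456 ]
206 363.0617283950617 416.5416666666667 [-0.04283073 -0.13479465]
210 363.0705882352941 416.3 [-0.0429736  -0.13447099]
214 362.93918918918916 416.53333333333336 [-0.04287586 -0.13496549]
[[197.0, 166.0, 90.0], [196.0, 163.0, 88.0], [195.0, 161.0, 85.0], [196.0, 164.0, 90.0], [199.0, 167.0, 90.0], [195.0, 164.0, 93.0], [184.0, 167.0, 136.0], [174.0, 188.0, 194.0], [208.0, 219.0, 222.0], [211.0, 222.0, 222.0], [208.0, 220.0, 220.0], [207.0, 219.0, 220.0], [209.0, 220.0, 221.0], [210.0, 220.0, 220.0]]
```

View pics/c8.png

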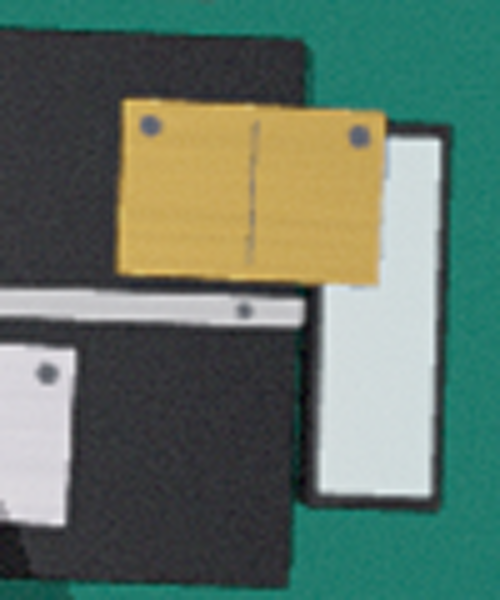

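The overhang measures about 27 mm. That's within the limits, but a 3 mm nudge brings it to the asked 30 mm.

```bash
python3 -m handwheel '[{"x":0,"y":-5,"z":0,"ax":0,"ay":0,"az":0,"fingers":255},{"x":0,"y":-10,"z":-2,"ax":0,"ay":0,"az":0,"fingers":255},{"x":0,"y":-15,"z":-6,"ax":0,"ay":0,"az":0,"fingers":255},{"x":0,"y":-17.5,"z":-10,"ax":0,"ay":0,"az":0,"fingers":255},{"x":0,"y":-17.5,"z":-10,"ax":0,"ay":0,"az":0,"fingers":255},{"x":0,"y":-18.5,"z":-10,"ax":0,"ay":0,"az":0,"fingers":255},{"x":0,"y":-19.3,"z":-10,"ax":0,"ay":0,"az":0,"fingers":255},{"x":0,"y":-19.7,"z":-10,"ax":0,"ay":0,"az":0,"fingers":255},{"x":0,"y":-20,"z":-10,"ax":0,"ay":0,"az":0,"fingers":255},{"x":0,"y":-20.2,"z":-10,"ax":0,"ay":0,"az":0,"fingers":255},{"x":0,"y":-20.3,"z":-10,"ax":0,"ay":0,"az":0,"fingers":255},{"x":0,"y":-20.3,"z":-10,"ax":0,"ay":0,"az":0,"fingers":255}]' && python3 -m handwheel '[{"x":0,"y":1,"z":0,"ax":0,"ay":0,"az":0,"fingers":255},{"x":0,"y":2.5,"z":0,"ax":0,"ay":0,"az":0,"fingers":255},{"x":0,"y":4,"z":3,"ax":0,"ay":0,"az":0,"fingers":255},{"x":0,"y":8,"z":7,"ax":0,"ay":0,"az":0,"fingers":255},{"x":0,"y":13,"z":10,"ax":0,"ay":0,"az":0,"fingers":255},{"x":0,"y":18,"z":10,"ax":0,"ay":0,"az":0,"fingers":255},{"x":0,"y":20,"z":10,"ax":0,"ay":0,"az":0,"fingers":255},{"x":0,"y":20,"z":10,"ax":0,"ay":0,"az":0,"fingers":255}]'
python3 - <<'E'
from h import *
s=get_state();print(s['t'],s['ee_pos'],s['contact_force'])
g=grab_frame('top'); f=g['frame'].astype(float)
def cross(p,x0):
    t=(p.min()+p.max())/2
    for i in range(len(p)-1):
        if (p[i]-t)*(p[i+1]-t)<=0: return x0+i+(t-p[i])/(p[i+1]-p[i])
for r in (189,197,202,206,210,214):
    l=cross(f[r,358:372,0],358); rr=cross(f[r,410:426,2],410)
    print(r,l,rr,proj(g,[[l,r],[rr,r]],.056)[:,1])
i=g['frame'][125:285,190:440,::-1];cv2.imwrite('pics/c9.png',cv2.resize(i,None,fx=3.2,fy=3.2,interpolation=cv2.INTER_CUBIC))
for n in ('brass_blank','steel_blank','v_block','ring_gauge'):
  for d in masks_of('top',n)[:3]: print(n,round(d['conf'],2),rect(g,d['mask'],dict(v_block=.042,ring_gauge=.022).get(n,.056))[0])
E
```

```text
t: 9.52
ee_pos: [0.5953, -0.034, 0.0539]
tool_rot: [158.1, 90.0, 67.3]
contact_force: [-0.3, 2.1, 0.4]
width: -0.0002
t: 10.52
ee_pos: [0.5945, 0.167, 0.1531]
tool_rot: [-61.0, 89.9, -151.6]
contact_force: [-0.2, -0.3, 0.2]
width: 0.0002
10.525 [0.59445814 0.16702174 0.15308377] [-0.24640851 -0.25641096  0.21904757]
189 364.98026315789474 417.34285714285716 [-0.04558473 -0.1357831 ]
197 364.8904109589041 417.1118421052632 [-0.04568395 -0.13556938]
202 364.3392857142857 416.98387096774195 [-0.04489613 -0.13546428]
206 364.06024096385545 416.8333333333333 [-0.04454419 -0.13529727]
210 364.0416666666667 416.6642857142857 [-0.04463935 -0.1350985 ]
214 363.90410958904107 416.42028985507244 [-0.0445304  -0.13477084]
brass_blank 0.95 ((593.79736328125, -90.54031372070312), (90.45372009277344, 60.2780647277832), 88.09596252441406)
brass_blank 0.66 ((812.0165405273438, 79.62834167480469), (58.444332122802734, 84.56560516357422), 22.258588790893555)
brass_blank 0.59 ((388.4718017578125, 28.756216049194336), (65.69959259033203, 43.951995849609375), 85.94214630126953)
steel_blank 0.59 ((510.65814208984375, 17.012983322143555), (89.5306396484375, 58.073158264160156), 88.808837890625)
v_block 0.92 ((689.7457275390625, -59.92854309082031), (54.68040466308594, 49.298866271972656), 0.9353954792022705)
ring_gauge 0.65 ((703.1787109375, 116.79769897460938), (59.68605422973633, 59.17661666870117), 1.4327163696289062)
ring_gauge 0.61 ((554.9231567382812, 27.422164916992188), (281.9497985839844, 198.44044494628906), 88.78296661376953)
```

View pics/c9.png

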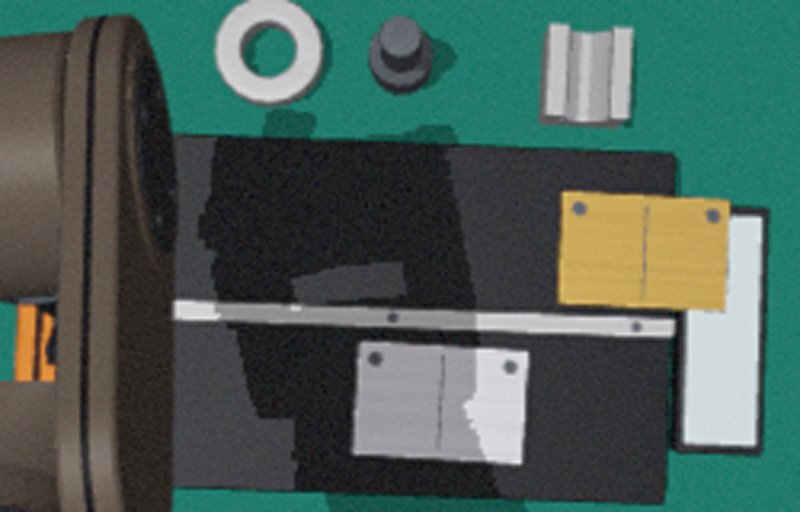

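```bash
python3 -c "
from bench import *
s=get_state();print(s['t'],s['qvel'],s['contact_force']);print(sign_off())"
```

```text
10.775 [-0.08651133 -0.08485783 -0.1410698   0.17213158 -0.01073199  0.03171403] [0.05356834 1.09902196 0.29622076]
the job is handed in; nothing more can be done
None
```

I pushed the brass blank along the rail with the shut fingertips until about 28 mm of it stuck out past the granite's mirror end. I then added a 3 mm nudge, drew the arm clear and handed the job in at about 10.8 s.

**Final position:** the last top-camera check put the blank's centre at y ≈ −0.090 m. That is about −0.133 m from the granite's centre, where −0.127 to −0.143 m is allowed. The measurement is good to about 2 mm. The blank's angle to the rail was about 1°, and it looked flat in the pictures.

**Other things:** the silver blank, V-block and ring gauge measured within about 1 mm of where they began. The plug gauge looked unmoved, but I didn't measure it against its start. The fingers stayed well short of the mirror, and the arm was clear of everything when I handed in.

**What disagreed or went wrong:**
- **Refused call:** the first move was refused because I left out two row keys; nothing moved.
- **Short nudge:** the camera showed the blank move only 1 to 2 mm of the 3 mm I commanded. It therefore sits slightly short of 30 mm but inside the limits.
- **Upward force:** during the middle of the push I saw up to 5 N upward on the tool. I raised the fingertips 0.5 mm and it fell below 1 N.

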